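Slide the drip tray back into the coffee machine

ROBOT

A 7-joint arm with a two-finger parallel gripper is mounted at the origin on the work surface. World frame = base frame: x ahead of the robot, y to its left, z up, the work surface at z = 0. Lengths are in m, angles in rad, forces in N, time in s.
With the tool pointing down it reaches from about 0.35 to 0.9 m from the base axis. Payload 7.2 kg.
Tool frame: the origin (TCP) lies between the finger pads, 19 mm behind the fingertips; this is the grasp point; z points along the fingers, y is the line along which they close (so a half turn about z gives the same grasp; the last joint's range is limited). The gripper opens to 88 mm and grips with 3 to 60 N. Pads are 20 mm wide; open, the fingers measure 115 mm over their backs; the gripper's body (75 mm by 178 mm) begins 61 mm behind the grasp point.
Start: joints at [-1.279, 0.411, -0.013, 1.596, 0.006, 1.134, -0.082], TCP at [0.22, 0.585, 0.241] pointing down, gripper open.
Joint ranges: [-2.95, 2.95], [-0.29, 1.99], [-1.47, 1.44], [0.14, 2.54], [-1.03, 4.17], [0.13, 1.85], [-2.86, 2.86]. Speed limits (rad/s): [2.39, 2.39, 3.01, 3.01, 3.14, 3.14, 3.14].

INTERFACE

Orientations are given as a unit quaternion [x, y, z, w].
In Python, from rig import ctrl gives the robot as it stands.
- The arm moves only by the shell command python3 -m jog FILE, which reads ROWS from the file FILE. ROWS is 1 to 10 rows, one to a line, with the numbers parted by commas; each row has 7 numbers: a rotation vector rx, ry, rz in a scale on which 1.0 is 2 rad, then dx, dy, dz in fractions of the full range, 1 being 80 cm, then the finger opening in m; each row shifts and turns the commanded pose from where the row before left it, along the tool's axes as they then stand; what a row does not reach is not made up. A row lasts 1/10 s, in which the tool goes at most 0.05 m and 0.15 rad, less where a joint would pass 70% of its speed; a pose out of reach is approached as far as the arm can. The fingers move at their own pace and stop on an object; the grip force is fixed at half the most. Time passes only in rows, so rows that do not move let the fingers close. It prints the time, the measured TCP pose, the force, the opening and the grip force at its end. Input that does not fit is refused with a message, and nothing moves.
- ctrl.get_obs(): the state, without advancing time (a new reading comes with each control period).
- ctrl.snapshot(name): name is "scene" or "top" or "wrist"; returns the picture (400x640x3 uint8, red, green, blue); there is no depth.
- ctrl.camera_model(name): a dict with "camera_matrix" (3x3 intrinsics, pixels), "position" and "attitude" of the camera in the world; the wrist camera has in their place "mount" (4x4, takes a point from camera to tool coordinates, whose origin is the TCP and whose axes are the flange's). Camera axes: x right, y up, looking along -z (the intrinsics and any distortion apply to the point x, -y, -z); pixel columns grow to the right and rows downward; lengths in m; the calibration is good to about 2 mm. A picture is of the moment at which its call begins: read the wrist's pose just before it. camera_model takes no time and is no camera call.
- ctrl.hand_in(): hands the job in; it is judged then, once.
The state is a dict: "time": time; "q": joint angles; "qvel": joint speeds; "joint_torque": joint torques, N m; "tool_pos": TCP position; "eef_rot": TCP orientation; "force": force on the tool from outside, world axes, zero at the start; "ft_torque": the same for the moment, N m; "width": finger opening in m; "grip_force": force on a finger pad.
Only numpy, scipy, OpenCV 4.12 (cv2) and the standard library are available. Lean on these libraries where they do the work, as an engineer would, in place of code of your own. Each camera call takes 0.05 s, during which the arm holds its last target. There are 200 camera calls.

TASK

Slide the coffee machine's deep drip tray, handle outwards, into the bay in the foot of the machine until it is fully home, then let go of it. Leave the cup standing on the machine's grille, and leave the toaster's flat crumb tray where it lies.

Things in the scene. Friction and masses are not known exactly. Their poses are not given: they have to be found in the camera images.
- tray: Loose deep open steel drip tray, 140 long (x) x 120 wide (y) x 34 high, under 0.35 kg; front panel 40 high at x=-70. From its middle a straight black bar handle sticks out to x=-135, 16 thick (y), z=4 to 30. Origin: underside centre of the 140x120 body, x away from the handle, z up. Grasp from above at x=-118, TCP 26 above the worktop, fingers closing along y.
- machine: Fixed espresso machine, 200 wide, 330 tall. Origin on the worktop where the home tray's origin belongs; x into the bay, z up. Bay: no floor, sides y=+-64, rigid back stop x=73, ceiling 48 high under the grille (top 62), grille edge x=-70, flush with a home tray. Flared cheeks, 40 high, 128 apart at x=-70, 160 at x=-100; foot ends by x=-110. Column behind x=73; head from x=-18, above z=185.
- crumb_tray: The toaster's flat crumb tray, not to be used: steel, 190 long (x) x 90 wide x 10 high, small black tab (6 thick, 50 wide) at its -x end, loose on the worktop beside the drip tray, nearer or farther than it. Origin: centre of its underside, z up.
- cup: Small white cup, 58 diameter at the rim, 58 high, standing loose on the machine's grille under the spouts. Origin: centre of its underside, z up.
Mind the look-alikes: they are no part of the job. Leave any orange or yellow look-alike of the tray alone.

How it is judged:
By the outcome, as a careful person would: the job done as asked, in the order asked, and still so for the second after the job is handed in, with the robot touching nothing.
It also fails if it takes over 40 s, if anything falls off the work surface, if the arm or the gripper's body presses on something with over 40 N, if the wrist force passes 120 N, or if a joint passes its speed limit or range.

## Working session

There is one attempt and no reset: what is moved stays moved. The work goes in short steps, Python scripts to look and compute and a shell command to move; the robot and the scene stay as the last step left them, time stands still between calls to the robot, and variables do not carry over. Pictures are saved under pics/ and viewed, at most 10 in all, crops included, and the job is handed in when it is done.

```bash
mkdir -p pics
python3 - <<'E'
from rig import ctrl
import cv2,numpy as np
o=ctrl.get_obs();print(o['time'],o['tool_pos'],o['eef_rot'],o['width'])
for n in("scene","top"):
    cv2.imwrite(f"pics/{n}0.png",ctrl.snapshot(n)[:,:,::-1]);print(n,ctrl.camera_model(n))
print(ctrl.camera_model("wrist"))
E
```

```text
0.0 [0.21992186 0.5845372  0.24052733] [ 1.78934143e-01  9.83860745e-01 -7.72933117e-04 -9.83788714e-05] 0.08803516760640641
scene {'camera_matrix': array([[506.66833701,   0.        , 316.99087594],
       [  0.        , 506.66833701, 190.98327175],
       [  0.        ,   0.        ,   1.        ]]), 'position': array([ 1.02914427, -0.09627596,  1.06157078]), 'attitude': array([0.20682209, 0.1714218 , 0.63369147, 0.72544766])}
top {'camera_matrix': array([[479.60685922,   0.        , 316.55337923],
       [  0.        , 479.60685922, 200.0602724 ],
       [  0.        ,   0.        ,   1.        ]]), 'position': array([ 0.31527487, -0.02814519,  1.38747783]), 'attitude': array([ 0.02652543, -0.02266412, -0.69862412,  0.71463772])}
{'camera_matrix': array([[310.34234209,   0.        , 315.88513554],
       [  0.        , 310.34234209, 203.72316843],
       [  0.        ,   0.        ,   1.        ]]), 'mount': array([[-3.21213757e-05,  9.61737241e-01,  2.73973500e-01,
         7.73548405e-02],
       [ 9.99999906e-01,  1.49376208e-04, -4.07117073e-04,
        -3.21657599e-04],
       [-4.32464773e-04,  2.73973461e-01, -9.61737155e-01,
        -1.44477707e-01],
       [ 0.00000000e+00,  0.00000000e+00,  0.00000000e+00,
         1.00000000e+00]])}
```

View pics/scene0.png

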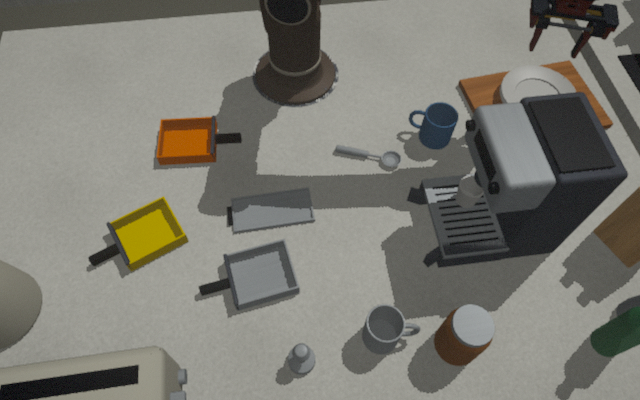

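View pics/top0.png

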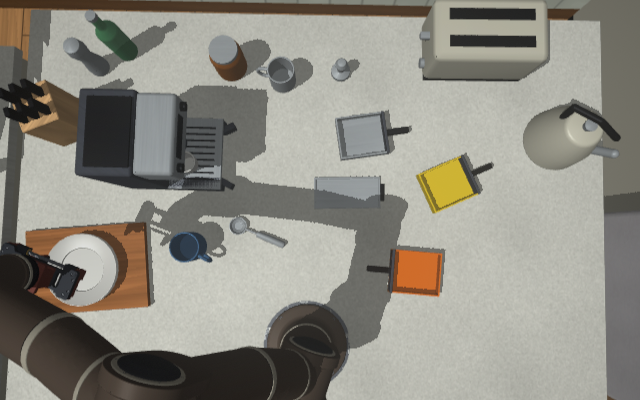

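The scene view shows the steel drip tray at about (262,273) with its handle tip at (202,290), the crumb tray at (270,210) and the grille at (465,220). In the top view the tray is at (362,135) with its handle tip at (410,129), and the bay mouth faces right at x≈222, with cheek tips at (235,127) and (232,187).

```bash
cat > h.py <<'E'
from rig import ctrl
import cv2,numpy as np
from scipy.spatial.transform import Rotation as R
def cam(n,o=None):
    m=ctrl.camera_model(n);K=m['camera_matrix']
    if n!='wrist': return K,R.from_quat(m['attitude']).as_matrix(),m['position']
    o=o or ctrl.get_obs();T=R.from_quat(o['eef_rot']).as_matrix();M=m['mount']
    return K,T@M[:3,:3],T@M[:3,3]+o['tool_pos']
def plane(c,uv,z):
    K,A,p=c;uv=np.atleast_2d(uv).astype(float)
    d=np.c_[(uv[:,0]-K[0,2])/K[0,0],-(uv[:,1]-K[1,2])/K[1,1],-np.ones(len(uv))]@A.T
    return p+d*((z-p[2])/d[:,2])[:,None]
def proj(c,P):
    K,A,p=c;q=(np.atleast_2d(P)-p)@A
    return np.c_[K[0,2]+K[0,0]*q[:,0]/-q[:,2],K[1,2]-K[1,1]*q[:,1]/-q[:,2]]
E
python3 - <<'E'
from h import *
a=cv2.imread('pics/top0.png')
c=cv2.resize(a[95:225,200:420],None,fx=3.6,fy=3.6,interpolation=cv2.INTER_CUBIC)
c=cv2.convertScaleAbs(c,alpha=1.5,beta=20)
cv2.imwrite('pics/c1.png',c)
t=cam('top')
print('handle tip,root z.03',plane(t,[[410,129],[388,132]],.03).round(3))
print('tray',plane(t,[362,135],.034).round(3))
print('grille edge z.062',plane(t,[[224,120],[224,189]],.062).round(3))
print('cheek tips z.04',plane(t,[[235,127],[233,187]],.04).round(3))
g=cv2.cvtColor(a,cv2.COLOR_BGR2GRAY)
m=((g<55)*255).astype(np.uint8)
for r,(x0,y0,x1,y1) in dict(handle=(384,118,416,145),cheeks=(215,110,245,200)).items():
    n,l,s,ce=cv2.connectedComponentsWithStats(m[y0:y1,x0:x1])
    for i in range(1,n):
        if s[i,4]>15: print(r,s[i,:5]+[x0,y0,0,0,0],ce[i]+[x0,y0])
E
```

```text
handle tip,root z.03 [[ 0.62  -0.283  0.03 ]
 [ 0.61  -0.22   0.03 ]]
tray [[ 0.599 -0.145  0.034]]
grille edge z.062 [[0.627 0.245 0.062]
 [0.433 0.238 0.062]]
cheek tips z.04 [[0.612 0.217 0.04 ]
 [0.441 0.217 0.04 ]]
handle [387 127  22   8 109] [397.1559633 130.7706422]
cheeks [223 122  14  13 112] [228.46428571 128.27678571]
cheeks [216 178  19  13 101] [225.44554455 184.58415842]
```

View pics/c1.png

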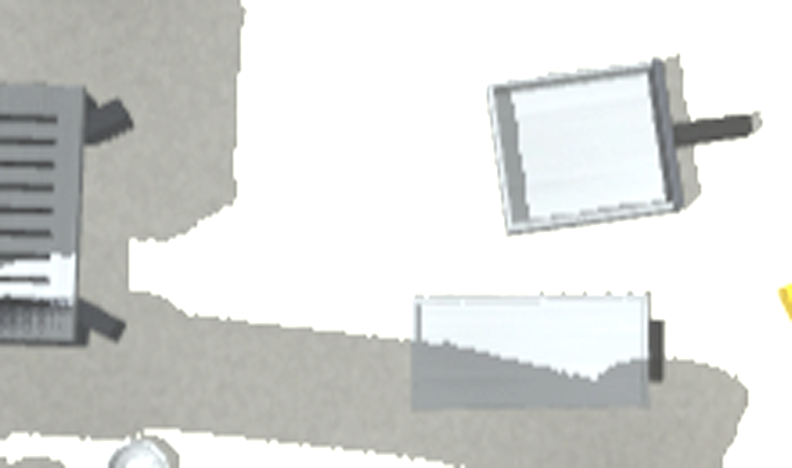

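The crop shows the tray rim corners at crop pixels (489,87), (509,234), (682,210) and (655,60). The handle runs from (675,134) to (751,122), and the grille edge from (84,90) to (77,345).

Run:
```python
from h import *
t=cam('top');f=lambda L,z:plane(t,np.array(L)/3.6+[200,95],z)[:,:2]
def yaw(v):return np.degrees(np.arctan2(v[1],v[0])).round(1)
b=f([[489,87],[509,234]],.034);fr=f([[682,210],[655,60]],.04);h=f([[751,122],[675,134]],.03)
print('far',b.round(3),'front',fr.round(3),'len',np.linalg.norm(b.mean(0)-fr.mean(0)),'w',np.linalg.norm(b[0]-b[1]),np.linalg.norm(fr[0]-fr[1]))
print('yaw body',yaw(b.mean(0)-fr.mean(0)),'handle',yaw(h[1]-h[0]),'edge',yaw((b[0]-b[1]))+90-0,h.round(3))
g=f([[84,90],[77,345]],.062);d=g[0]-g[1];y=np.degrees(np.arctan2(d[1],d[0]))+90
u=np.array([np.cos(np.radians(y)),np.sin(np.radians(y))])
print('machine yaw',y,'edge',g.round(3),np.linalg.norm(d),'origin',g.mean(0)+.07*u)
k=f([[120,100],[132,122],[125,320],[118,342]],.04);print('cheeks',k.round(3))
cr=f([[416,297],[648,294],[648,408],[411,408]],.01);print('crumb',cr.round(3))
```

```text
far [[ 0.643 -0.07 ]
 [ 0.525 -0.088]] front [[ 0.546 -0.223]
 [ 0.666 -0.2  ]] len 0.13496180774557662 w 0.11886102054872365 0.12159393894181031
yaw body 99.4 handle 100.3 edge 98.8 [[ 0.62  -0.279]
 [ 0.609 -0.218]]
machine yaw 90.53113952932378 edge [[0.627 0.247]
 [0.427 0.245]] 0.19950050466896357 origin [0.52639054 0.31584176]
cheeks [[0.625 0.223]
 [0.607 0.212]
 [0.45  0.212]
 [0.432 0.217]]
crumb [[ 0.476 -0.015]
 [ 0.483 -0.201]
 [ 0.391 -0.202]
 [ 0.387 -0.013]]
```

Units first: shifts go in shares of 80 cm and turns go in shares of 2 rad. So -0.05 m / 0.8 = -0.0625, -0.045 m / 0.8 = -0.0563, 0.15 rad / 2 = 0.075.

```bash
echo '0,0,0.05,0,0,0,0.088
0,0,0.075,0,-0.0625,0,0.088
0,0,0.075,0,-0.0625,0,0.088
0,0,0.075,0,-0.0625,0,0.088
0,0,0.075,0.025,-0.0563,0,0.088
0,0,0.075,0.0375,-0.05,0,0.088' > m.json && python3 -m jog m.json
```

```text
time: 0.7
tool_pos: [0.0511, 0.4556, 0.2416]
eef_rot: [0.553, 0.833, -0.0, 0.0]
force: [-0.3, 0.6, 1.2]
width: 0.0875
grip_force: 0.0
```

Scaled: -0.033 m / 0.8 = -0.0413, 0.032 m / 0.8 = 0.04, 0.115 rad / 2 = 0.0575.

```bash
echo '0,0,0.0575,0,0,0,0.088
0,0,0.0575,0,0,0,0.088
0,0,0,-0.0413,0.04,0,0.088
0,0,0,-0.0413,0.04,0,0.088
0,0,0,-0.0413,0.04,0,0.088
0,0,0,-0.0413,0.04,0,0.088
0,0,0,-0.0413,0.04,0,0.088
0,0,0,-0.0413,0.04,0,0.088' > m.json && python3 -m jog m.json; echo '0,0,0,-0.055,0.015,0,0.088
0,0,0,-0.055,0.015,0,0.088
0,0,0,-0.055,0.015,0,0.088
0,0,0,-0.055,0.015,0,0.088
0,0,0,-0.055,0.015,0,0.088
0,0,0,-0.055,0.015,0,0.088
0,0,0,-0.055,0.015,0,0.088' > m.json && python3 -m jog m.json
```

```text
time: 1.5
tool_pos: [0.2765, 0.2951, 0.2414]
eef_rot: [0.642, 0.766, 0.0, -0.0]
force: [0.4, 0.8, -0.4]
width: 0.0878
grip_force: 0.0
time: 2.2
tool_pos: [0.4121, 0.0062, 0.2415]
eef_rot: [0.642, 0.766, 0.0, -0.0]
force: [-0.1, 0.7, 0.2]
width: 0.0875
grip_force: 0.0
```

Scaled: -0.042 m / 0.8 = -0.0525, 0.022 m / 0.8 = 0.0275.

```bash
echo '0,0,0,-0.0525,0.0275,0,0.088
0,0,0,-0.0525,0.0275,0,0.088
0,0,0,-0.0525,0.0275,0,0.088
0,0,0,-0.0525,0.0275,0,0.088
0,0,0,-0.0525,0.0275,0,0.088
0,0,0,-0.0525,0.0275,0,0.088
0,0,0,-0.0525,0.0275,0,0.088
0,0,0,0,0,0,0.088' > m.json && python3 -m jog m.json
python3 - <<'E'
from h import *
o=ctrl.get_obs();im=ctrl.snapshot('wrist')[:,:,::-1].copy()
cv2.imwrite('pics/w1.png',im);np.save('w1c.npy',np.array([o['tool_pos'],o['eef_rot'][:3]]));print(o['tool_pos'],o['eef_rot'])
t=np.array([.594,-.142]);a=np.radians(99.5);u=np.array([np.cos(a),np.sin(a)])
P=[[*(t+u*s),.03] for s in(-.135,-.118,-.07)];print(proj(cam('wrist',o),P).round())
E
```

```text
time: 3.0
tool_pos: [0.6155, -0.2604, 0.2395]
eef_rot: [0.644, 0.765, -0.002, 0.0]
force: [0.4, -0.4, -1.3]
width: 0.0884
grip_force: 0.0
[ 0.6155261  -0.26036845  0.23949743] [ 6.44252033e-01  7.64809716e-01 -2.28905797e-03  4.20359433e-04]
[[317. 195.]
 [317. 181.]
 [317. 139.]]
```

View pics/w1.png

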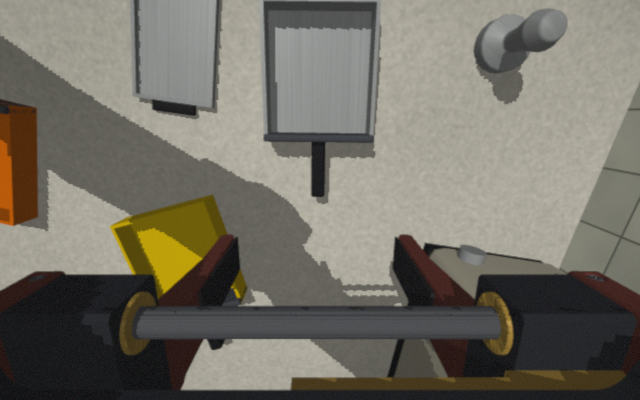

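The wrist view shows the handle, vertical in the image, from (318,142) to (318,196). That is within a pixel or two of the predicted positions, so I descend and grip.

Scaled: 0.05 m / 0.8 = 0.0625, 0.002 m / 0.8 = 0.0025.

```bash
echo '0,0,0,0.0025,-0.0013,0.0625,0.088
0,0,0,0,0,0.0625,0.088
0,0,0,0,0,0.0625,0.088
0,0,0,0,0,0.05,0.088
0,0,0,0,0,0.025,0.088
0,0,0,0,0,0,0.088' > m.json && python3 -m jog m.json; echo '0,0,0,0,0,0.0038,0.04
0,0,0,0,0,0,0.02
0,0,0,0,0,0,0.005
0,0,0,0,0,0,0.005
0,0,0,0,0,0,0.005
0,0,0,0,0,0,0.005
0,0,0,0,0,0,0.005' > m.json && python3 -m jog m.json
```

```text
time: 3.65
tool_pos: [0.6113, -0.25, 0.0283]
eef_rot: [0.642, 0.767, -0.001, -0.003]
force: [-0.6, 0.1, -0.5]
width: 0.0879
grip_force: 0.0
time: 4.35
tool_pos: [0.6135, -0.2528, 0.0285]
eef_rot: [0.642, 0.766, 0.0, 0.0]
force: [-0.2, -0.2, -0.4]
width: 0.0354
grip_force: 0.0
```

Scaled: -0.004 m / 0.8 = -0.005, 0.002 m / 0.8 = 0.0025.

```bash
echo '0,0,0,-0.005,0,0.0025,0.005
0,0,0,0,0,0,0.005
0,0,0,0,0,0,0.005
0,0,0,0,0,0,0.005
0,0,0,0,0,0,0.005
0,0,0,0,0,0,0.005' > m.json && python3 -m jog m.json
```

```text
time: 4.95
tool_pos: [0.614, -0.2568, 0.0262]
eef_rot: [0.642, 0.766, -0.0, -0.0]
force: [0.0, -0.7, -2.0]
width: 0.0161
grip_force: 29.9
```

Scaled: 0.036 m / 0.8 = 0.045, -0.004 m / 0.8 = -0.005.

```bash
echo '0,0,0,0,0,-0.005,0.005
0,0,0,0.025,0.0025,0,0.005
0,0,0,0.045,0.005,0,0.005
0,0,0,0.045,0.005,0,0.005
0,0,0,0.045,0.005,0,0.005
0,0,0,0.045,0.005,0,0.005
0,0,0,0.045,0.005,0,0.005
0,0,0,0.02,0.0025,0,0.005
0,0,0,0,0,0,0.005' > m.json && python3 -m jog m.json
```

```text
time: 5.85
tool_pos: [0.6001, -0.0363, 0.0302]
eef_rot: [0.641, 0.768, 0.0, -0.001]
force: [0.6, 0.3, -2.9]
width: 0.0157
grip_force: 30.0
```

Scaled: -0.024 m / 0.8 = -0.03, -0.023 m / 0.8 = -0.0288, 0.084 rad / 2 = 0.042.

```bash
echo '0,0,0.042,0,0,0,0.005
0,0,0.042,0,0,0,0.005
0,0,0,0.01,-0.03,0,0.005
0,0,0,0.01,-0.03,0,0.005
0,0,0,0.01,-0.0288,0,0.005
0,0,0,0.01,0,0,0.005
0,0,0,0,0,0,0.005' > m.json && python3 -m jog m.json
python3 - <<'E'
from h import *
o=ctrl.get_obs();print(o['tool_pos'],R.from_quat(o['eef_rot']).as_matrix()[:,0])
w=ctrl.snapshot('wrist')[:,:,::-1];t=ctrl.snapshot('top')[:,:,::-1]
c=cv2.resize(t[95:205,180:340],(800,550),interpolation=cv2.INTER_CUBIC)
cv2.imwrite('pics/w2.png',cv2.convertScaleAbs(w,alpha=1.5,beta=10));cv2.imwrite('pics/t2.png',cv2.convertScaleAbs(c,alpha=1.6,beta=20))
E
```

```text
time: 6.55
tool_pos: [0.5294, -0.0086, 0.0307]
eef_rot: [0.705, 0.71, 0.0, 0.0]
force: [0.7, 0.4, -1.9]
width: 0.0161
grip_force: 30.0
[ 0.52938939 -0.00862432  0.03074995] [-7.24277872e-03  9.99973760e-01  1.47741409e-04]
```

View pics/t2.png

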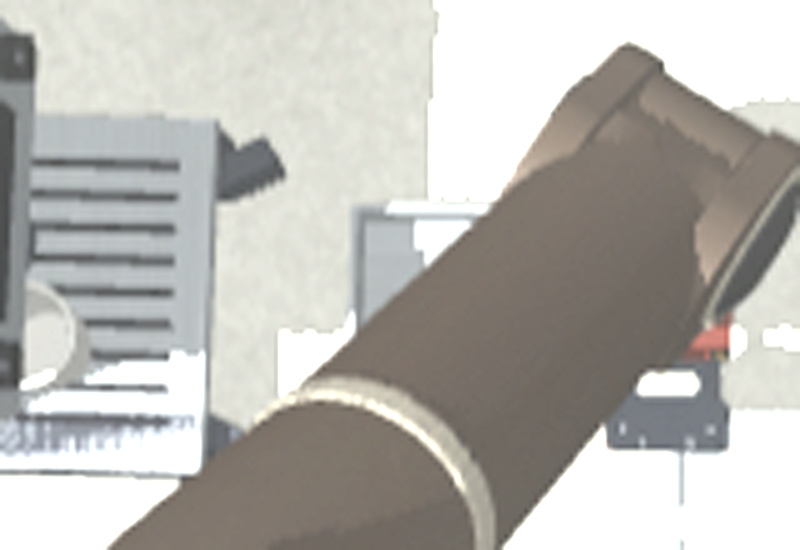

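View pics/w2.png

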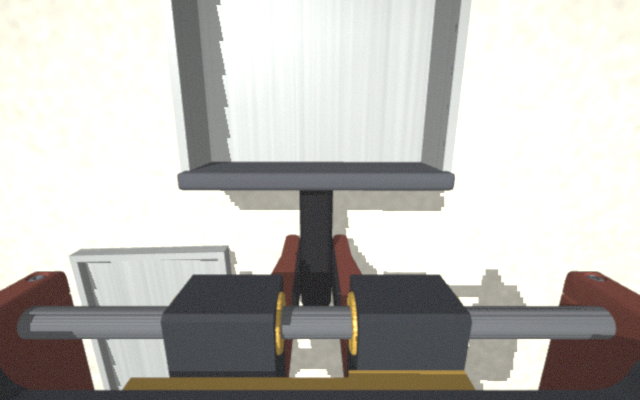

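The top crop shows the cup on the grille at (55,340), the grille edge from (218,122) to (203,475), and the tray's far corner at (352,205), short of the cheeks. In the wrist view the front panel is level and centred on the tool at u≈316, so the tray is aligned with the tool.

Run:
```python
from h import *
t=cam('top');f=lambda L,z:plane(t,np.array(L)/5+[180,95],z)[:,:2]
g=f([[218,121],[203,475]],.062);print('edge',g.round(4),'yaw',90+np.degrees(np.arctan2(*(g[0]-g[1])[::-1])))
s=f([[32,160],[180,165],[32,290],[175,294],[32,192],[180,196]],.062)
for i in(0,2,4):print('slot yaw',np.degrees(np.arctan2(*(s[i]-s[i+1])[::-1])))
print('tray far corner',f([[352,205]],.038).round(4))
print('cheek inner tip',f([[285,172],[283,180]],.04).round(4))
# independent: scene camera
b=cv2.imread('pics/scene0.png')
cv2.imwrite('pics/s1.png',cv2.convertScaleAbs(cv2.resize(b[165:275,400:520],(720,600)[:2] and (655,600),interpolation=cv2.INTER_CUBIC),alpha=1.6,beta=20))
```

```text
edge [[0.6291 0.2461]
 [0.4296 0.2472]] yaw 89.68580748133836
slot yaw 89.29107044013665
slot yaw 89.6482414125965
slot yaw 89.68707897868511
tray far corner [[0.5879 0.1729]]
cheek inner tip [[0.6057 0.2114]
 [0.601  0.2124]]
```

View pics/s1.png

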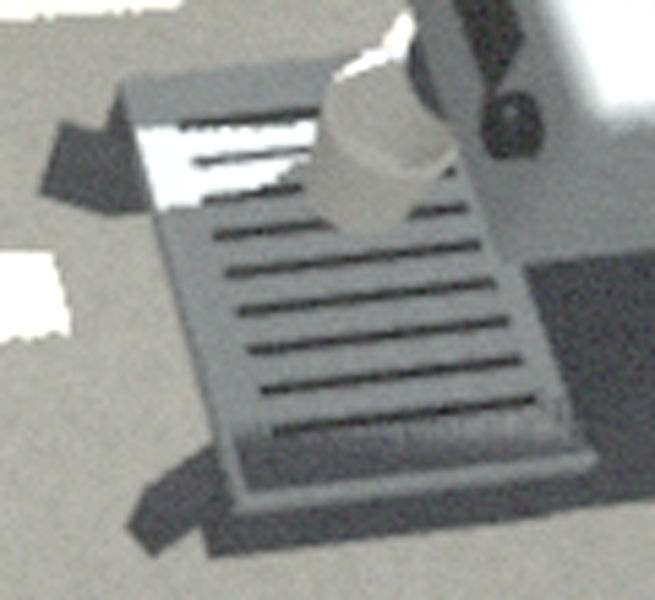

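The scene crop shows the grille's front edge from (122,82) to (238,508), the cup standing at (370,170), and both cheeks.

Run:
```python
from h import *
t=cam('scene');f=lambda L,z:plane(t,np.array(L)/5.456+[400,165],z)[:,:2]
ya=lambda v:np.degrees(np.arctan2(v[1],v[0]))
g=f([[122,82],[238,508]],.062);print('edge',g.round(4),np.linalg.norm(g[0]-g[1]),90+ya(g[1]-g[0]),g.mean(0))
s=f([[225,274],[480,244],[238,312],[495,284],[262,391],[522,360],[275,432],[535,400]],.062)
print([round(ya(s[i+1]-s[i]),1) for i in(0,2,4,6)])
```

```text
edge [[0.4348 0.2495]
 [0.6341 0.2463]] 0.19934066088575514 89.06926882937235 [0.53447535 0.24789866]
[np.float64(89.9), np.float64(89.3), np.float64(89.8), np.float64(90.0)]
```

Scaled: 0.02 m / 0.8 = 0.025, 0.004 m / 0.8 = 0.005, 0.012 rad / 2 = 0.006.

```bash
echo '0,0,0.006,0,0,0.005,0.005
0,0,0,0.025,0,0,0.005
0,0,0,0.025,0,0,0.005
0,0,0,0.0188,0,0,0.005
0,0,0,0.0125,0,0,0.005
0,0,0,0.0125,0,0,0.005
0,0,0,0.0125,0,0,0.005
0,0,0,0,0,0,0.005' > m.json && python3 -m jog m.json; python3 -c "
from rig import ctrl;o=ctrl.get_obs();print(o['tool_pos'],o['force'],o['ft_torque'])"
```

```text
time: 7.45
tool_pos: [0.5294, 0.0785, 0.0263]
eef_rot: [0.708, 0.706, 0.0, -0.0]
force: [1.3, 1.6, -1.5]
width: 0.0156
grip_force: 30.0
[0.52935716 0.07847023 0.02627864] [ 1.30328203  1.55834312 -1.49650012] [ 0.37199576 -0.1782968  -0.07325296]
```

```bash
echo '0,0,0,0.0188,0,0,0.005
0,0,0,0.0188,0,0,0.005
0,0,0,0.0188,0,0,0.005
0,0,0,0.0188,0,0,0.005
0,0,0,0.0188,0,0,0.005
0,0,0,0,0,0,0.005' > m.json && python3 -m jog m.json; python3 -c "
from rig import ctrl;o=ctrl.get_obs();print(o['tool_pos'],o['force'],o['ft_torque'])"
```

```text
time: 8.05
tool_pos: [0.5295, 0.1553, 0.0262]
eef_rot: [0.707, 0.707, 0.0, -0.001]
force: [-0.4, 1.1, -0.6]
width: 0.0156
grip_force: 30.0
[0.52945415 0.15532516 0.02618346] [-0.37160044  1.11425532 -0.64275452] [ 0.41160984 -0.00508626  0.01134852]
```

Scaled: 0.012 m / 0.8 = 0.015, 0.008 m / 0.8 = 0.01.

```bash
echo '0,0,0,0.015,0,0,0.005
0,0,0,0.015,0,0,0.005
0,0,0,0.01,0,0,0.005
0,0,0,0.005,0,0,0.005
0,0,0,0.005,0,0,0.005
0,0,0,0,0,0,0.005' > m.json && python3 -m jog m.json; echo '0,0,0,0.0038,0,0,0.005
0,0,0,0,0,0,0.005' > m.json && python3 -m jog m.json
```

```text
time: 8.65
tool_pos: [0.5297, 0.1923, 0.0264]
eef_rot: [0.708, 0.706, 0.0, -0.0]
force: [-0.4, 1.7, 0.2]
width: 0.0158
grip_force: 30.0
time: 8.85
tool_pos: [0.5298, 0.1948, 0.0264]
eef_rot: [0.709, 0.706, 0.0, -0.0]
force: [0.5, -0.1, -0.3]
width: 0.0158
grip_force: 30.0
```

Scaled: 0.003 m / 0.8 = 0.0038.

```bash
for i in 1; do echo '0,0,0,0.0038,0,0,0.005
0,0,0,0,0,0,0.005' > m.json && python3 -m jog m.json; done; echo '0,0,0,0.0025,0,0,0.005
0,0,0,0,0,0,0.005' > m.json && python3 -m jog m.json; echo '0,0,0,0.0025,0,0,0.005
0,0,0,0,0,0,0.005' > m.json && python3 -m jog m.json
```

```text
time: 9.05
tool_pos: [0.5298, 0.1978, 0.0264]
eef_rot: [0.709, 0.706, 0.0, -0.0]
force: [1.3, -1.1, 0.1]
width: 0.0161
grip_force: 30.0
time: 9.25
tool_pos: [0.5298, 0.1999, 0.0264]
eef_rot: [0.709, 0.706, 0.0, -0.0]
force: [0.6, -1.7, -0.6]
width: 0.016
grip_force: 30.0
time: 9.45
tool_pos: [0.5297, 0.2019, 0.0264]
eef_rot: [0.709, 0.706, 0.0, -0.0]
force: [-0.5, 0.0, -0.2]
width: 0.0157
grip_force: 30.0
```

Scaled: 0.002 m / 0.8 = 0.0025.

```bash
echo '0,0,0,0.0025,0,0,0.005
0,0,0,0,0,0,0.005' > m.json && python3 -m jog m.json; echo '0,0,0,0.0025,0,0,0.005
0,0,0,0,0,0,0.005' > m.json && python3 -m jog m.json
```

```text
time: 9.65
tool_pos: [0.5298, 0.204, 0.0264]
eef_rot: [0.709, 0.706, 0.0, -0.0]
force: [0.1, -0.3, 0.7]
width: 0.0154
grip_force: 30.0
time: 9.85
tool_pos: [0.5298, 0.206, 0.0264]
eef_rot: [0.709, 0.706, 0.0, -0.0]
force: [-0.3, -0.5, -0.7]
width: 0.0157
grip_force: 30.0
```

Scaled: 0.001 m / 0.8 = 0.0013.

```bash
echo '0,0,0,0.0013,0,0,0.005
0,0,0,0,0,0,0.005' > m.json && python3 -m jog m.json; echo '0,0,0,0.0013,0,0,0.005
0,0,0,0,0,0,0.005' > m.json && python3 -m jog m.json;python3 - <<'E'
from h import *
o=ctrl.get_obs();print(o['tool_pos'],o['force'])
s=ctrl.snapshot('scene')[:,:,::-1]
cv2.imwrite('pics/s2.png',cv2.convertScaleAbs(cv2.resize(s[165:275,360:500],(763,600),interpolation=cv2.INTER_CUBIC),alpha=1.6,beta=20))
cv2.imwrite('pics/w3.png',cv2.convertScaleAbs(ctrl.snapshot('wrist')[:,:,::-1],alpha=1.8,beta=20))
E
```

```text
time: 10.05
tool_pos: [0.5298, 0.2068, 0.0264]
eef_rot: [0.709, 0.706, -0.0, -0.0]
force: [-0.0, 0.0, -0.6]
width: 0.0157
grip_force: 30.0
time: 10.25
tool_pos: [0.5298, 0.2077, 0.0264]
eef_rot: [0.709, 0.706, -0.0, -0.0]
force: [-0.6, -0.5, 0.1]
width: 0.0156
grip_force: 30.0
[0.52976092 0.20771943 0.02637714] [-0.61059297 -0.51412158  0.06268804]
```

View pics/w3.png

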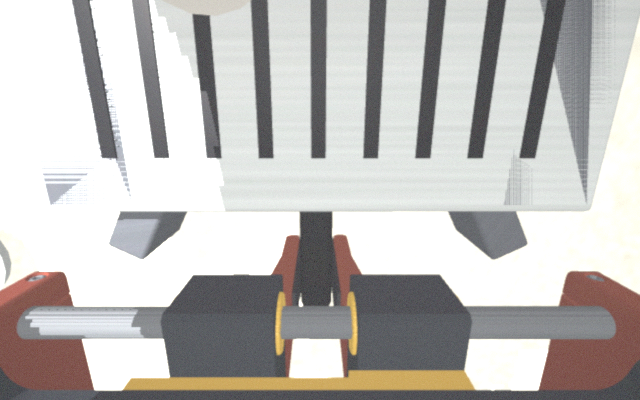

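The wrist view shows the grille edge level at row 209 (u 48 to 590), with the handle under it at u≈316. The front panel is hidden beneath the edge, so I work out both in tool coordinates.

Run:
```python
from h import *
o=ctrl.get_obs();c=cam('wrist',o)
e=plane(c,[[48,209],[590,209],[316,209]],.062);print(e.round(4),'edge minus TCP y',e[:,1]-o['tool_pos'][1],'centre x',e[:2,0].mean(), np.ptp(e[:2,0]))
# panel in w2: same tool pose but tray lifted 4.5 mm -> TCP-rel height of panel top .040+.0045-.0307
for r in(168,178,187):
  p=plane(c,[[180,r],[453,r]],.0264+.0445-.0307);print(r,'panel minus TCP',p[:,1]-o['tool_pos'][1],'width',np.ptp(p[:,0]))
im=cv2.imread('pics/w2.png',0)[:,360:440].mean(1);print(im[155:200].round().astype(int))
```

```text
[[0.4296 0.2508 0.062 ]
 [0.6283 0.25   0.062 ]
 [0.5279 0.2504 0.062 ]] edge minus TCP y [0.04308797 0.04228651 0.04269126] centre x 0.5289235457573107 0.19868424574324417
168 panel minus TCP [0.05447608 0.05399124] width 0.11573399658415479
178 panel minus TCP [0.05016955 0.04968466] width 0.11677288563493488
187 panel minus TCP [0.04622699 0.04574213] width 0.11772396246433176
[209 209 208 208 208 206 184 131  98  92  90  90  88  88  86  84  84  89
 102 113 117 117 118 118 117 116 115 114 112 112 111 110 104  95  90 115
 157 168 169 169 169 169 169 169 169]
```

Scaled: 0.001 m / 0.8 = 0.0013.

```bash
echo '0,0,0,0.0013,0,0,0.005
0,0,0,0,0,0,0.005' > m.json && python3 -m jog m.json; echo '0,0,0,0.0013,0,0,0.005
0,0,0,0,0,0,0.005' > m.json && python3 -m jog m.json; python3 -c "
from rig import ctrl;o=ctrl.get_obs();print(o['tool_pos'],o['force'],o['ft_torque'])"
```

```text
time: 10.55
tool_pos: [0.5298, 0.2082, 0.0264]
eef_rot: [0.709, 0.705, -0.0, 0.0]
force: [-0.9, -3.0, 0.1]
width: 0.016
grip_force: 30.0
time: 10.75
tool_pos: [0.5299, 0.2083, 0.0264]
eef_rot: [0.709, 0.705, -0.001, 0.001]
force: [0.5, -6.5, 0.6]
width: 0.016
grip_force: 30.0
[0.52985559 0.20827864 0.02635551] [ 0.49954446 -6.46418108  0.63377365] [-0.90459288 -0.02983194 -0.00424036]
```

Scaled: -0.002 m / 0.8 = -0.0025.

```bash
echo '0,0,0,-0.0025,0,0,0.005
0,0,0,0,0,0,0.06
0,0,0,0,0,0,0.06
0,0,0,0,0,0,0.06
0,0,0,0,0,0,0.06
0,0,0,0,0,0,0.06
0,0,0,0,0,0,0.06' > m.json && python3 -m jog m.json; echo '0,0,0,0,0,-0.025,0.06
0,0,0,0,0,-0.05,0.06
0,0,0,-0.025,0,-0.0375,0.06
0,0,0,-0.0625,0,-0.0375,0.06
0,0,0,-0.0625,0,-0.0375,0.06
0,0,0,-0.0625,0,0,0.06
0,0,0,-0.0375,0,0,0.06
0,0,0,0,0,0,0.06' > m.json && python3 -m jog m.json
python3 - <<'E'
from h import *
a=ctrl.snapshot('scene')[:,:,::-1];b=ctrl.snapshot('wrist')[:,:,::-1]
a=cv2.resize(a[100:300,200:600],(800,400));b=cv2.resize(b[:250],(500,195))
p=np.zeros((600,800,3),np.uint8);p[:400]=a;p[402:597,:500]=b
cv2.imwrite('pics/f1.png',cv2.convertScaleAbs(p,alpha=1.5,beta=10))
E
```

```text
time: 11.45
tool_pos: [0.5298, 0.2077, 0.0264]
eef_rot: [0.709, 0.706, -0.0, -0.0]
force: [0.5, -0.1, 0.1]
width: 0.0586
grip_force: 0.0
time: 12.25
tool_pos: [0.5287, 0.0168, 0.1688]
eef_rot: [0.711, 0.703, 0.0, 0.001]
force: [-0.2, -0.3, -0.1]
width: 0.06
grip_force: 0.0
```

View pics/f1.png

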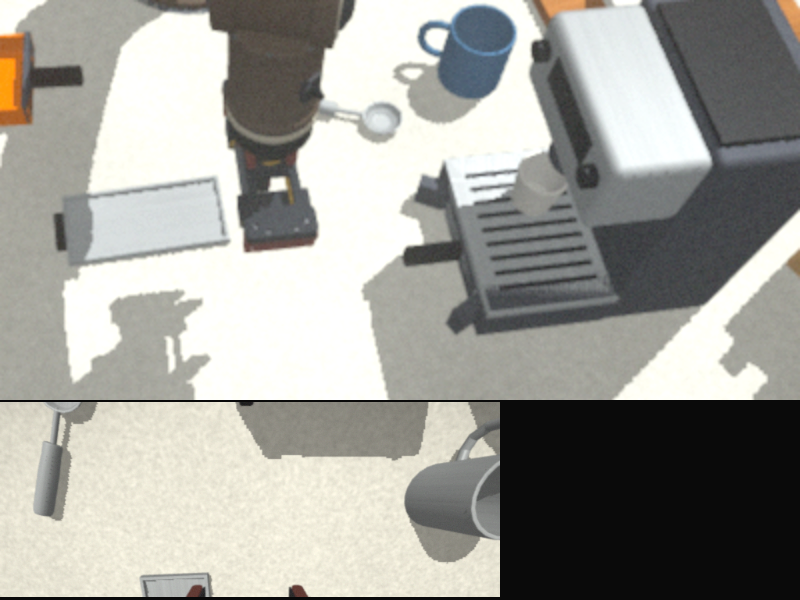

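The tray is in the bay with only its handle showing at (430,253), the cup stands on the grille at (540,185), the crumb tray lies where it was, and the robot is clear of everything.

```bash
python3 -c "
from rig import ctrl;print(ctrl.hand_in())"
```

```text
the job is handed in; nothing more can be done
None
```

The drip tray is in the bay, pushed against its back stop and released, with the cup still on the grille and the crumb tray left where it lay; I handed the job in at about 12 s, and no verdict came back.

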